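# Vent the reactor line through its spring nipple

## Task

Lift the hinged lid of the vent box all the way back until it rests on its stop. Then take the vent coupler by its brass neck and press it squarely onto the tilted nipple inside the box, past the snap, until its mouth sits fully home on the nipple's collar. The program finishes while holding: keep the coupler gripped and pressed home against the spring, do not let go, and leave the other things on the bench undisturbed.

Things in the scene. Friction and masses are not known exactly. Their poses are not given: they have to be found in the camera images.
- vent_box: low open aluminium box, 160 x 180 x 85 mm (x, y, z), walls and floor 5 mm, fixed to the bench. Origin at the centre of its underside, z up. Its x axis points from its front (robot side) to its back, where the lid is hinged
- lid (a joint): angle of the vent box's lid: 0 closed, grows as it opens, stop at 1.92 rad. A flat grey 160 x 180 x 5 mm plate, 0.35 kg, on a free-moving hinge; it falls shut when let go before about 1.6 rad and falls back on its stop by itself beyond that
- lid_bar (a point): middle of the lid's pull bar: round steel bar 10 mm thick, 100 mm long, parallel to the hinge, 40 mm ahead of the lid's front edge, held by two 10 mm end rods (90 mm clear between them). Lid closed: level, in front of the box, 90 mm above the bench. It lies 200 mm from the hinge line and 5 mm above the hinge's plane
- lid_hinge (a point): middle of the lid's hinge line (along the box's y axis), at the top of the box's back wall, 85.5 mm above the bench
- nipple: fixed steel nipple on a block inside the vent box, tilted 25 degrees from vertical roughly towards the robot. Origin: centre of its collar's top face (the seat, 42 mm across, 40 mm above the bench); z axis points out along the nipple. Stem 16 mm in diameter to 18 mm above the seat, tapering to 9 mm at 24 mm; an 8 mm brass spring pin stands out of it to 40 mm above the seat
- vent_pin (a joint): how far the nipple's brass pin is pushed in along the nipple, m: 0 free, about 0.010 when the coupler is fully home. The coupler meets it with its mouth 10 mm above the seat; its spring takes 4 N to start and about 11 N at 0.010, and lifts the coupler off its seat again if let go
- coupler: vent coupler, loose, 0.2 to 0.32 kg, standing upright on its mouth on the bench. Origin: centre of its mouth; z axis up along its own axis (round about it). Steel sleeve 40 mm in diameter up to a flat shoulder. The mouth is a bore 21 mm in diameter through a 6 mm lip, then a 28 mm cavity whose flat end, 30 mm up, meets the pin. Fully home, its origin and z axis coincide with the nipple's
- reagent_bottle: bystander: white plastic jar with cap, 52 mm in diameter, 105 mm tall, upright on the bench; origin at the centre of its base
- weight: bystander: steel balance weight with a knob on top, 44 mm in diameter, 74 mm tall, upright on the bench; origin at the centre of its base
- beaker: bystander: small glass beaker, 66 mm across, 85 mm tall, upright on the bench; origin at the centre of its base
- snap_balls (a point): point on the nipple's axis 14 mm above its seat, midway between two spring balls in the stem's sides that make the snap: the coupler's lip rides onto them with its mouth 18 to 15 mm above the seat (some 5 to 10 N), slides over them, and drops past them at 8 to 5 mm; from there only the pin's spring resists until the mouth meets the solid collar
- coupler_neck (a point): point on the coupler's axis 79 mm above its mouth, to grip: brass neck 24 mm in diameter from the shoulder at 60 mm to 106 mm, small dome to 113 mm. Fingertips set close above the shoulder push on it

How it is judged (in metres and radians):
On the way, in this order (a step that is already met when the one before it is completed fails the run):
1. the lid is open on its stop (more than 1.85 rad) (value of joint lid above 1.85 rad), for 0.2 s.
2. the coupler is over the snap and home on the collar (z of coupler in the frame of nipple below 0.003 m and distance between coupler and nipple below 0.005 m and angle between the z axis of coupler and the z axis of nipple, either way round below 0.1 rad and value of joint vent_pin above 0.007 m), for 0.2 s.
At the end, for the whole second after the job is handed in: Lid open on its stop (above 1.8 rad); coupler mouth centre at most 3 mm above the nipple's seat and within 5 mm of its centre, axes within 0.1 rad, vent pin pushed in more than 7 mm, and the fingers still holding the coupler (contact above 3 N) (all of step 2 and value of joint lid above 1.8 rad and contact force between the fingers and coupler above 3 N); the arm keeps its last pose, push and grip.
It fails at once if a bystander (jar, weight or beaker) is shifted more than 30 mm or tipped (distance of any of reagent_bottle, weight, beaker from where it was at the start of the episode above 0.03 m or angle between any of reagent_bottle, weight, beaker's own z axis and vertical above 0.5 rad).
It also fails if it takes over 69 s, if anything falls off the work surface, if the arm or the gripper's body presses on something with over 40 N, if the wrist force passes 120 N, or if a joint passes its speed limit or range.

## Robot

A 7-joint arm with a two-finger parallel gripper is mounted at the origin on the work surface. World frame = base frame: x ahead of the robot, y to its left, z up, the work surface at z = 0. Lengths are in m, angles in degrees, forces in N, time in s.
With the tool pointing down it reaches from about 0.425 to 0.875 m from the base axis. Payload 4.7 kg.
Tool frame: the origin (TCP) lies between the finger pads; the fingertips stand 8 mm ahead of it and the grasp point (between the pads) lies 11 mm behind it (env.tip_extent is the distance from the TCP to the fingertips, in m); z points along the fingers, y is the line along which they close (so a half turn about z gives the same grasp; the last joint's range is limited). The gripper opens to 87 mm and grips with 3 to 60 N. Pads are 19 mm wide; open, the fingers measure 117 mm over their backs; the gripper's body (75 mm by 190 mm) begins 51 mm behind the grasp point.
Start: joints at [-69.609, 18.392, -4.016, 83.108, 1.295, 78.541, -3.26], TCP at [0.218, 0.612, 0.231] pointing down, gripper open.
Joint ranges: [-163.93, 163.93], [-17.29, 119.83], [-79.2, 71.16], [3.27, 140.29], [-89.18, 269.18], [5.43, 117.66], [-154.24, 154.24]. Speed limits (degrees/s): [147.25, 147.25, 180, 180, 180, 180, 180].

## Interface

Orientations are given as [roll, pitch, yaw] about the fixed x, y, z axes, in that order (R = Rz(yaw) Ry(pitch) Rx(roll)).
In Python, from cell import sensors, vision, workorder, env gives the robot as it stands.
- The arm moves only by the tool drive_tool, never from a script. Its argument "moves" is a list of rows, each an object of numbers: "x", "y", "z": the shift along the tool's x, y, z in mm; "rx", "ry", "rz": the turn, a rotation vector about the tool's x, y, z in rad; "fingers": the closure, from -1 (fully open) to 1 (shut). In form: [{"x": .., "y": .., "z": .., "rx": .., "ry": .., "rz": .., "fingers": ..}, ...]. A call has 1 to 20 rows; each row is the pose to reach, as a shift and turn from the pose commanded when the call began, along the tool's axes at that moment; what a row does not reach only later rows make up. A row lasts 1/8 s, in which the tool goes at most 62.5 mm and 10.7 degrees, less where a joint would pass 70% of its speed; a pose out of reach is approached as far as the arm can. A call with a gripper value outside its range is refused whole. The fingers move at their own pace and stop on an object; "force" is the grip in N (left out, the last holds). Time passes only in rows, so rows that repeat a pose let the fingers close. It gives the time, the measured TCP pose, the force, the opening and the grip force at its end, in the units of the state.
- sensors.get_obs(): the state, without advancing time (a new reading comes with each control period).
- vision.read_camera(name): name is "scene" or "side" or "wrist"; returns a dict with "image" (420x560x3 uint8, red, green, blue), "fx", "fy", "cx", "cy" (pixels), "R" (3x3) and "t" (3): a world point X has camera coordinates R X + t. Camera axes: x right, y down, z forward; pixel columns grow to the right and rows downward; lengths in m; the calibration is good to about 2 mm. A picture is of the moment at which its call begins. There is no depth.
- workorder.sign_off(): hands the job in; it is judged then, once.
The state is a dict: "time_s": time; "qpos": joint angles; "joint_velocities": joint speeds; "effort": joint torques, N m; "tool_pos": TCP position; "tool_rot": TCP orientation; "force": force on the tool from outside, world axes, zero at the start; "wrist_torque": the same for the moment, N m; "grip_width": finger opening in m; "grasp_force": force on a finger pad.
Only numpy, scipy, OpenCV 4.12 (cv2) and the standard library are available. Lean on these libraries where they do the work, as an engineer would, in place of code of your own. Each camera call takes 0.05 s, during which the arm holds its last target. There are 200 camera calls.

## Working session

There is one attempt and no reset: what is moved stays moved. The work goes in short steps, Python scripts to look and compute and a tool call to move; the robot and the scene stay as the last step left them, time stands still between calls to the robot, and variables do not carry over. Pictures are saved under pics/ and viewed, at most 10 in all, crops included, and the job is handed in when it is done.

Besides the shell and the picture viewer there is one more tool, called after "Request:" by a JSON object that holds its "api" and its "payload", one argument or row to a line. drive_tool: Moves the arm, as the interface text tells. Its arguments: {"type":"object","properties":{"moves":{"type":"array"},"force":{"type":"number"}},"required":["moves"]}

```bash
ls; mkdir -p pics; python3 - <<'E'
from cell import sensors, vision, workorder, env
import cv2,numpy as np
print(sensors.get_obs(), env.tip_extent)
ims=[]
for n in ["scene","side"]:
    c=vision.read_camera(n); cv2.imwrite(f"pics/{n}0.png",c["image"][:,:,::-1]); print(n,c["fx"],c["fy"],c["cx"],c["cy"],np.round(c["R"],4).tolist(),np.round(c["t"],4).tolist())
    np.savez(f"{n}.npz",**c)
E
```

```text
pics
{'time_s': 0.0, 'qpos': array([-69.60763056,  18.43839461,  -4.01740975,  83.17658086,
         1.29662775,  78.54095558,  -3.26101556]), 'joint_velocities': array([-0.02440463, -0.06760728,  0.00287328,  0.06006571, -0.03111385,
        0.03227945,  0.0047853 ]), 'effort': array([-2.96772059e-04, -4.91269076e+01, -4.03943919e-01, -3.12532103e+01,
       -6.37527765e-02,  4.36415698e-02,  1.59732731e-04]), 'tool_pos': array([0.21773035, 0.61186117, 0.2294546 ]), 'tool_rot': array([-1.79889415e+02,  6.87016380e-03,  1.60418516e+02]), 'force': array([-0.44990488, -0.55053453,  0.07166421]), 'wrist_torque': array([-0.0396383 , -0.0176384 ,  0.03489709]), 'grasp_force': 0.0, 'grip_width': 0.08707587478140263} 0.008
scene 518.8747322942212 518.8747322942212 277.6813092712211 207.25952267606212 [[-0.1965, 0.9805, 0.0069], [0.7915, 0.1628, -0.5891], [-0.5787, -0.1103, -0.808]] [0.1173, -0.3931, 1.766]
side 398.34152336998983 398.34152336998983 279.22986789436885 214.86893746004935 [[0.9146, -0.4038, 0.0215], [-0.2599, -0.6278, -0.7337], [0.3098, 0.6655, -0.6791]] [-0.5275, 0.2142, 0.7688]
```

View pics/scene0.png

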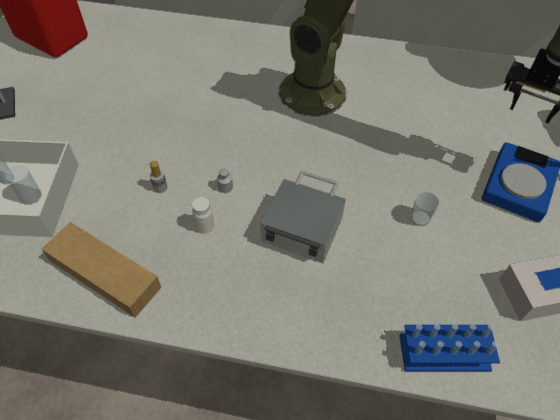

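View pics/side0.png

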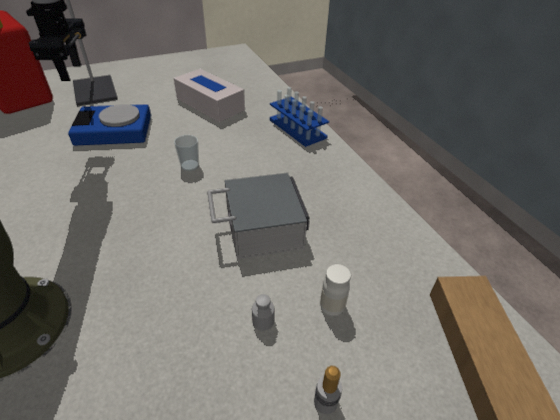

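The scene picture shows the box lid at about (305,212) with its bar at (318,182), the coupler at (157,178), the weight at (225,181), the jar at (203,216) and the beaker at (424,208). In the side view the lid is at (265,203), the bar at (212,205) and the coupler at (330,387).

```bash
cat > h.py <<'E'
import numpy as np,cv2
def load(n):
    return dict(np.load(f"{n}.npz"))
def ray(c,u,v):
    R,t=c["R"],c["t"]; d=R.T@np.array([(u-c["cx"])/c["fx"],(v-c["cy"])/c["fy"],1]); return -R.T@t,d/np.linalg.norm(d)
def onz(c,u,v,z):
    o,d=ray(c,u,v); return o+d*(z-o[2])/d[2]
def tri(rs):
    A=sum(np.eye(3)-np.outer(d,d) for o,d in rs); b=sum((np.eye(3)-np.outer(d,d))@o for o,d in rs); X=np.linalg.solve(A,b)
    return X,[np.linalg.norm(np.cross(X-o,d)) for o,d in rs]
def proj(c,X):
    p=c["R"]@X+c["t"]; return np.array([c["fx"]*p[0]/p[2]+c["cx"],c["fy"]*p[1]/p[2]+c["cy"]])
E
python3 - <<'E'
from h import *
s,d=load("scene"),load("side")
a=cv2.resize(s["image"][165:265,250:355],None,fx=3.8,fy=3.8,interpolation=cv2.INTER_CUBIC)
b=cv2.resize(d["image"][165:265,205:310],None,fx=3.8,fy=3.8,interpolation=cv2.INTER_CUBIC)
cv2.imwrite("pics/box.png",np.hstack([a,b])[:,:,::-1])
rs=[]
for c,box in ((s,(140,150,175,200)),(d,(305,355,350,415))):
    x0,y0,x1,y1=box; im=c["image"][y0:y1,x0:x1]; h=cv2.cvtColor(im,cv2.COLOR_RGB2HSV)
    m=cv2.inRange(h,(8,120,60),(25,255,255)); n,l,st,ce=cv2.connectedComponentsWithStats(m)
    k=1+np.argmax(st[1:,4]); print(st[k],ce[k]+[x0,y0]); rs.append(ray(c,*(ce[k]+[x0,y0])))
print(tri(rs))
E
```

```text
[ 10  11  11  16 114] [154.90350877 168.63157895]
[ 18  11  17  27 344] [330.68023256 379.06686047]
(array([ 0.49876186, -0.37034349,  0.08386585]), [np.float64(6.762308467489298e-05), np.float64(6.762308467485748e-05)])
```

View pics/box.png

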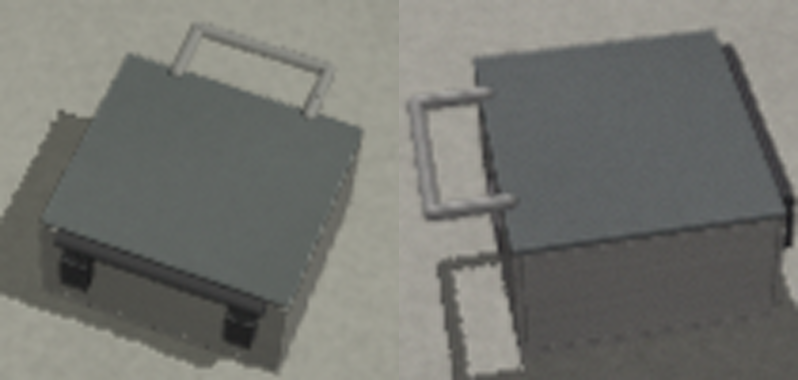

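The crop shows the lid corners at (126,55), (362,129), (285,306), (43,222) in the left half, and at (475,60), (715,32), (788,213), (512,250) in the right. The bar ends are at (197,28)/(332,70) on the left and (415,105)/(430,213) on the right.

```bash
python3 - <<'E'
from h import *
s,d=load("scene"),load("side")
S=lambda u,v:(u/3.8+249.63,v/3.8+164.63); D=lambda u,v:((u-399)/3.8+204.63,v/3.8+164.63)
# scene: front-left? list and print at z=.0905
P=[onz(s,*S(*p),.0905) for p in [(126,55),(362,129),(285,306),(43,222)]]
Q=[onz(d,*D(*p),.0905) for p in [(475,60),(715,32),(788,213),(512,250)]]
print(np.round(P,4)); print(np.round(Q,4))
print("bar",[np.round(onz(s,*S(*p),.092),4) for p in [(197,28),(332,70)]],[np.round(onz(d,*D(*p),.092),4) for p in [(417,100),(430,213)]])
for X in (P,Q):
    print(np.mean(X,0), [np.linalg.norm(X[i]-X[(i+1)%4]) for i in range(4)])
E
```

```text
[[ 0.4689 -0.012   0.0905]
 [ 0.5011  0.1632  0.0905]
 [ 0.6568  0.1312  0.0905]
 [ 0.6234 -0.0393  0.0905]]
[[ 0.5007  0.1618  0.0905]
 [ 0.6558  0.1307  0.0905]
 [ 0.6223 -0.0425  0.0905]
 [ 0.4661 -0.0101  0.0905]]
bar [array([0.4347, 0.034 , 0.092 ]), array([0.4538, 0.1356, 0.092 ])] [array([0.4546, 0.1351, 0.092 ]), array([0.4324, 0.0346, 0.092 ])]
[0.56252738 0.06077    0.0905    ] [np.float64(0.17809037274278786), np.float64(0.15890068800996582), np.float64(0.17369977555776353), np.float64(0.1569338903708161)]
[0.56124336 0.05998792 0.0905    ] [np.float64(0.15820181607029987), np.float64(0.176444424711679), np.float64(0.15954546324134775), np.float64(0.17533978730365177)]
```

```bash
cat >> h.py <<'E'
from scipy.spatial.transform import Rotation as Ro
def goal(p,R,label=""):
    """shift (mm) and rotvec in tool axes from the measured pose to p, R (3x3)"""
    from cell import sensors
    o=sensors.get_obs(); T=Ro.from_euler("xyz",o["tool_rot"],degrees=True)
    print(label,"shift",np.round(T.inv().apply(np.array(p)-o["tool_pos"])*1000,1),"rot",np.round((T.inv()*Ro.from_matrix(R)).as_rotvec(),4),"| at",np.round(o["tool_pos"],4),np.round(o["tool_rot"],2))
def down(yaw): return Ro.from_euler("xyz",[180,0,yaw],degrees=True).as_matrix()
yb=np.radians(-11.1); EX=np.array([np.cos(yb),np.sin(yb),0]); EY=np.array([-EX[1],EX[0],0]); C=np.array([.562,.0604,0])
H=C+.08*EX+[0,0,.0855]
E
python3 - <<'E'
from h import *
s,d=load("scene"),load("side")
for n,p,z in (("weight",(225,187),.01),("bottle",(204,228),.01),("beaker",(421,218),.01)): print(n,onz(s,*p,z))
bar=H-.2*EX+[0,0,.005]; print(bar)
goal(bar+[0,0,.075],down(78.9),"above")
E
```

```text
weight [ 0.46710945 -0.18218191  0.01      ]
bottle [ 0.61742084 -0.20201555  0.01      ]
beaker [0.46352265 0.38104979 0.01      ]
[0.44424488 0.08350264 0.0905    ]
above shift [-390.5 -421.8   64.9] rot [-1.3000e-03  1.3000e-03  1.4228e+00] | at [0.2177 0.6119 0.2296] [-1.7990e+02  1.0000e-02  1.6042e+02]
```

Request:
{"api": "drive_tool", "payload": {
  "moves": [
    {"x":-39,"y":-42,"z":0,"rz":0.14,"fingers":0.31},
    {"x":-78,"y":-84,"z":0,"rz":0.28,"fingers":0.31},
    {"x":-117,"y":-126,"z":5,"rz":0.42,"fingers":0.31},
    {"x":-156,"y":-168,"z":10,"rz":0.56,"fingers":0.31},
    {"x":-195,"y":-211,"z":15,"rz":0.7,"fingers":0.31},
    {"x":-234,"y":-253,"z":20,"rz":0.84,"fingers":0.31},
    {"x":-273,"y":-295,"z":30,"rz":0.98,"fingers":0.31},
    {"x":-312,"y":-337,"z":40,"rz":1.12,"fingers":0.31},
    {"x":-351,"y":-380,"z":50,"rz":1.26,"fingers":0.31},
    {"x":-390.5,"y":-421.8,"z":62,"rz":1.42,"fingers":0.31},
    {"x":-390.5,"y":-421.8,"z":62,"rz":1.423,"fingers":0.31},
    {"x":-390.5,"y":-421.8,"z":62,"rz":1.423,"fingers":0.31},
    {"x":-390.5,"y":-421.8,"z":62,"rz":1.423,"fingers":0.31}
  ]
}}

```text
invalid input at $.moves[0]: expected keys x, y, z, rx, ry, rz, fingers
```

```bash
python3 - <<'E'
from h import *
from cell import vision,sensors
bar=H-.2*EX+[0,0,.005]
goal(bar-[0,0,.011],down(78.9),"grasp"); print(sensors.get_obs()["grip_width"])
c=vision.read_camera("wrist"); cv2.imwrite("pics/w1.png",c["image"][:,:,::-1])
E
```

```text
grasp shift [-390.5 -421.7  150.9] rot [-1.3000e-03  1.3000e-03  1.4228e+00] | at [0.2177 0.6119 0.2296] [-1.7990e+02  1.0000e-02  1.6042e+02]
0.08661774598584572
```

View pics/w1.png

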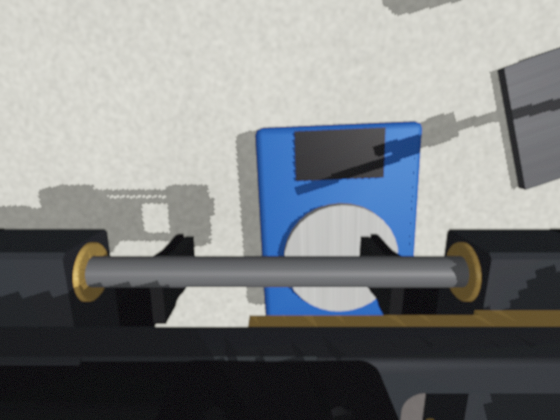

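The move was refused because every row needs all seven keys. This wrist picture was taken at the start pose: the fingers are at about (170,280) and (380,270) over the blue scale.

Request:
{"api": "drive_tool", "payload": {
  "moves": [
    {"x":-39,"y":-42,"z":0,"rx":0,"ry":0,"rz":0.14,"fingers":0.31},
    {"x":-78,"y":-84,"z":0,"rx":0,"ry":0,"rz":0.28,"fingers":0.31},
    {"x":-117,"y":-126,"z":5,"rx":0,"ry":0,"rz":0.42,"fingers":0.31},
    {"x":-156,"y":-168,"z":10,"rx":0,"ry":0,"rz":0.56,"fingers":0.31},
    {"x":-195,"y":-211,"z":15,"rx":0,"ry":0,"rz":0.7,"fingers":0.31},
    {"x":-234,"y":-253,"z":20,"rx":0,"ry":0,"rz":0.84,"fingers":0.31},
    {"x":-273,"y":-295,"z":30,"rx":0,"ry":0,"rz":0.98,"fingers":0.31},
    {"x":-312,"y":-337,"z":40,"rx":0,"ry":0,"rz":1.12,"fingers":0.31},
    {"x":-351,"y":-380,"z":50,"rx":0,"ry":0,"rz":1.26,"fingers":0.31},
    {"x":-390.5,"y":-421.8,"z":62,"rx":0,"ry":0,"rz":1.42,"fingers":0.31},
    {"x":-390.5,"y":-421.8,"z":62,"rx":0,"ry":0,"rz":1.423,"fingers":0.31},
    {"x":-390.5,"y":-421.8,"z":62,"rx":0,"ry":0,"rz":1.423,"fingers":0.31},
    {"x":-390.5,"y":-421.8,"z":62,"rx":0,"ry":0,"rz":1.423,"fingers":0.31}
  ]
}}

```text
time_s: 1.78
tool_pos: [0.4441, 0.0857, 0.1687]
tool_rot: [180.0, -0.0, 79.1]
force: [-0.2, 0.1, 0.6]
grip_width: 0.0296
grasp_force: 0.0
```

```bash
python3 - <<'E'
from h import *
from cell import vision,sensors
bar=H-.2*EX+[0,0,.005]
goal(bar-[0,0,.011],down(78.9),"grasp"); print(sensors.get_obs()["grip_width"],sensors.get_obs()["force"])
c=vision.read_camera("wrist"); cv2.imwrite("pics/w2.png",c["image"][:,:,::-1])
E
```

```text
grasp shift [-2.2  0.6 89.2] rot [ 0.0001 -0.0004  0.0031] | at [0.4441 0.0857 0.1687] [ 1.7999e+02 -2.0000e-02  7.9080e+01]
0.02963555351199407 [-0.19223293  0.10411928  0.61455327]
```

View pics/w2.png

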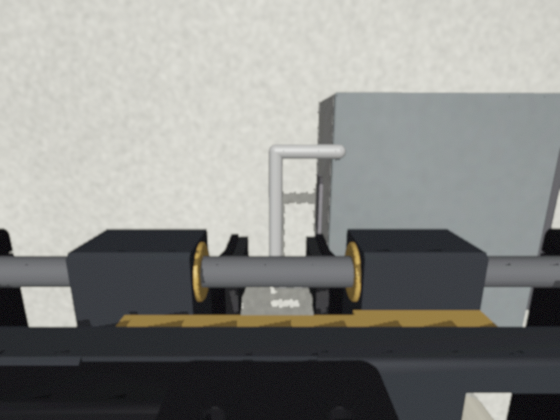

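The bar at column 276 is centred between the fingers, which are at columns 237 and 318. I'll go down and close.

Request:
{"api": "drive_tool", "payload": {
  "moves": [
    {"x":-2,"y":0.5,"z":30,"rx":0,"ry":0,"rz":0.003,"fingers":0.31},
    {"x":-2,"y":0.5,"z":60,"rx":0,"ry":0,"rz":0.003,"fingers":0.31},
    {"x":-2,"y":0.5,"z":80,"rx":0,"ry":0,"rz":0.003,"fingers":0.31},
    {"x":-2,"y":0.5,"z":89,"rx":0,"ry":0,"rz":0.003,"fingers":0.31},
    {"x":-2,"y":0.5,"z":89,"rx":0,"ry":0,"rz":0.003,"fingers":0.31},
    {"x":-2,"y":0.5,"z":89,"rx":0,"ry":0,"rz":0.003,"fingers":1},
    {"x":-2,"y":0.5,"z":89,"rx":0,"ry":0,"rz":0.003,"fingers":1},
    {"x":-2,"y":0.5,"z":89,"rx":0,"ry":0,"rz":0.003,"fingers":1},
    {"x":-2,"y":0.5,"z":89,"rx":0,"ry":0,"rz":0.003,"fingers":1}
  ],
  "force": 15
}}

```text
time_s: 2.95
tool_pos: [0.4425, 0.0828, 0.0799]
tool_rot: [-179.7, -0.0, 78.7]
force: [-5.8, 1.1, 6.5]
grip_width: 0.0098
grasp_force: 15.0
```

```bash
python3 - <<'E'
from h import *
from cell import sensors
o=sensors.get_obs(); print(o["tool_pos"],o["grip_width"],o["grasp_force"],o["force"])
# arc shifts in tool axes (tool y=+EX, tool z=-Z)
T=Ro.from_euler("xyz",o["tool_rot"],degrees=True); print(T.as_matrix().round(3))
r=np.array([-.2,.005])
for a in range(5,111,5):
    t=np.radians(a); v=np.array([r[0]*np.cos(t)+r[1]*np.sin(t), -r[0]*np.sin(t)+r[1]*np.cos(t)])-r
    print(a,"y %.0f z %.0f"%(v[0]*1000,-v[1]*1000))
E
```

```text
[0.44246728 0.08276866 0.07986756] 0.00983534498027149 15.000505596399307 [-5.83466577  1.13370007  6.53512548]
[[ 0.195  0.981 -0.005]
 [ 0.981 -0.195  0.001]
 [ 0.    -0.005 -1.   ]]
5 y 1 z -17
10 y 4 z -35
15 y 8 z -52
20 y 14 z -68
25 y 21 z -84
30 y 29 z -99
35 y 39 z -114
40 y 50 z -127
45 y 62 z -140
50 y 75 z -151
55 y 89 z -162
60 y 104 z -171
65 y 120 z -178
70 y 136 z -185
75 y 153 z -189
80 y 170 z -193
85 y 188 z -195
90 y 205 z -195
95 y 222 z -194
100 y 240 z -191
105 y 257 z -187
110 y 273 z -181
```

Request:
{"api": "drive_tool", "payload": {
  "moves": [
    {"x":0,"y":1,"z":-17,"rx":0,"ry":0,"rz":0,"fingers":1},
    {"x":0,"y":4,"z":-35,"rx":0,"ry":0,"rz":0,"fingers":1},
    {"x":0,"y":8,"z":-52,"rx":0,"ry":0,"rz":0,"fingers":1},
    {"x":0,"y":14,"z":-68,"rx":0,"ry":0,"rz":0,"fingers":1},
    {"x":0,"y":21,"z":-84,"rx":0,"ry":0,"rz":0,"fingers":1},
    {"x":0,"y":29,"z":-99,"rx":0,"ry":0,"rz":0,"fingers":1},
    {"x":0,"y":39,"z":-114,"rx":0,"ry":0,"rz":0,"fingers":1},
    {"x":0,"y":50,"z":-127,"rx":0,"ry":0,"rz":0,"fingers":1},
    {"x":0,"y":62,"z":-140,"rx":0,"ry":0,"rz":0,"fingers":1},
    {"x":0,"y":75,"z":-151,"rx":0,"ry":0,"rz":0,"fingers":1}
  ]
}}

```text
time_s: 4.2
tool_pos: [0.514, 0.0688, 0.2324]
tool_rot: [-179.4, -0.0, 78.8]
force: [-15.2, 1.4, 13.6]
grip_width: 0.0094
grasp_force: 15.0
```

Request:
{"api": "drive_tool", "payload": {
  "moves": [
    {"x":0,"y":12,"z":-13,"rx":0,"ry":0,"rz":0,"fingers":1},
    {"x":0,"y":27,"z":-23,"rx":0,"ry":0,"rz":0,"fingers":1},
    {"x":0,"y":44,"z":-30,"rx":0,"ry":0,"rz":0,"fingers":1},
    {"x":0,"y":60,"z":-37,"rx":0,"ry":0,"rz":0,"fingers":1},
    {"x":0,"y":77,"z":-41,"rx":0,"ry":0,"rz":0,"fingers":1},
    {"x":0,"y":95,"z":-45,"rx":0,"ry":0,"rz":0,"fingers":1},
    {"x":0,"y":113,"z":-47,"rx":0,"ry":0,"rz":0,"fingers":1},
    {"x":0,"y":130,"z":-47,"rx":0,"ry":0,"rz":0,"fingers":1},
    {"x":0,"y":147,"z":-46,"rx":0,"ry":0,"rz":0,"fingers":1}
  ]
}}

```text
time_s: 5.32
tool_pos: [0.6629, 0.039, 0.277]
tool_rot: [180.0, -0.0, 78.8]
force: [-1.5, 2.0, 0.4]
grip_width: 0.0092
grasp_force: 15.0
```

Request:
{"api": "drive_tool", "payload": {
  "moves": [
    {"x":0,"y":18,"z":3,"rx":0,"ry":0,"rz":0,"fingers":1},
    {"x":0,"y":36,"z":7,"rx":0,"ry":0,"rz":0,"fingers":1},
    {"x":0,"y":48,"z":11,"rx":0,"ry":0,"rz":0,"fingers":1},
    {"x":0,"y":48,"z":11,"rx":0,"ry":0,"rz":0,"fingers":1},
    {"x":0,"y":48,"z":11,"rx":0,"ry":0,"rz":0,"fingers":1}
  ]
}}

```text
time_s: 5.95
tool_pos: [0.7093, 0.0295, 0.2654]
tool_rot: [180.0, -0.0, 78.7]
force: [1.3, 0.4, -1.3]
grip_width: 0.0093
grasp_force: 15.0
```

Request:
{"api": "drive_tool", "payload": {
  "moves": [
    {"x":0,"y":1,"z":0,"rx":0,"ry":0,"rz":0,"fingers":-0.2},
    {"x":0,"y":1,"z":0,"rx":0,"ry":0,"rz":0,"fingers":-0.2},
    {"x":0,"y":1,"z":0,"rx":0,"ry":0,"rz":0,"fingers":-0.2},
    {"x":0,"y":1,"z":0,"rx":0,"ry":0,"rz":0,"fingers":-0.2},
    {"x":0,"y":1,"z":-20,"rx":0,"ry":0,"rz":0,"fingers":-0.2},
    {"x":0,"y":1,"z":-50,"rx":0,"ry":0,"rz":0,"fingers":-0.2},
    {"x":0,"y":-30,"z":-60,"rx":0,"ry":0,"rz":0,"fingers":-0.2},
    {"x":0,"y":-80,"z":-60,"rx":0,"ry":0,"rz":0,"fingers":-0.2},
    {"x":0,"y":-130,"z":-60,"rx":0,"ry":0,"rz":0,"fingers":-0.2},
    {"x":0,"y":-180,"z":-60,"rx":0,"ry":0,"rz":0,"fingers":-0.2},
    {"x":0,"y":-230,"z":-60,"rx":0,"ry":0,"rz":0,"fingers":-0.2},
    {"x":0,"y":-250,"z":-60,"rx":0,"ry":0,"rz":0,"fingers":-0.2},
    {"x":0,"y":-250,"z":-60,"rx":0,"ry":0,"rz":0,"fingers":-0.2},
    {"x":0,"y":-250,"z":-60,"rx":0,"ry":0,"rz":0,"fingers":-0.2}
  ]
}}

```text
time_s: 7.7
tool_pos: [0.4652, 0.0776, 0.3265]
tool_rot: [179.9, -0.0, 78.6]
force: [-0.3, -0.4, -0.0]
grip_width: 0.052
grasp_force: 0.0
```

```bash
python3 - <<'E'
from h import *
from cell import vision
ims=[]
for n in ("scene","side","wrist"):
    c=vision.read_camera(n); np.savez(f"{n}.npz",**c); 
    ims.append(c["image"])
a=cv2.resize(ims[0][130:280,220:370],(390,390),interpolation=cv2.INTER_CUBIC); b=cv2.resize(ims[1][120:270,180:330],(390,390),interpolation=cv2.INTER_CUBIC)
cv2.imwrite("pics/b2.png",np.hstack([a,b])[:,:,::-1]); cv2.imwrite("pics/w3.png",ims[2][:,:,::-1])
E
```

```text
(no output)
```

View pics/b2.png

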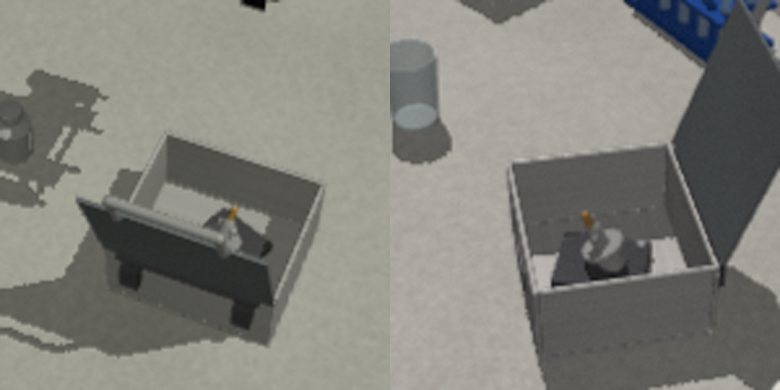

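The picture shows the lid fully back. The nipple's brass pin is at about (233,213) in the left half and (588,218) in the right, with the collar at (605,250) on the right.

```bash
python3 - <<'E'
from h import *
from cell import sensors
s,d,w=load("scene"),load("side"),load("wrist")
N=onz(d,262.7,215.4,.04); print("collar",N)
rs=[]
for c,(x0,y0,x1,y1) in ((s,(300,200,325,225)),(d,(245,190,275,225))):
    h=cv2.cvtColor(c["image"][y0:y1,x0:x1],cv2.COLOR_RGB2HSV); m=cv2.inRange(h,(8,110,60),(28,255,255))
    ys,xs=np.nonzero(m); p=(xs.mean()+x0,ys.mean()+y0); print(len(xs),p); rs.append(ray(c,*p))
print("pin",tri(rs))
o=sensors.get_obs(); T=Ro.from_euler("xyz",o["tool_rot"],degrees=True)
cam=-w["R"].T@w["t"]; print("cam in tool",T.inv().apply(cam-o["tool_pos"]), "axes(rows) in tool",(w["R"]@T.as_matrix()).round(3).tolist(), w["fx"],w["cx"],w["cy"])
print(proj(w,N))
X=tri(rs)[0]; v=X-N; print(v/np.linalg.norm(v))
E
```

```text
collar [0.55935549 0.06085143 0.04      ]
10 (np.float64(309.0), np.float64(211.5))
14 (np.float64(255.35714285714286), np.float64(204.14285714285714))
pin (array([0.54660463, 0.07483959, 0.06876551]), [np.float64(8.599212618871624e-05), np.float64(8.59921261887611e-05)])
cam in tool [ 0.06706869  0.00136387 -0.15355245] axes(rows) in tool [[0.001, 1.0, -0.001], [-0.97, 0.0, -0.242], [-0.242, 0.002, 0.97]] 326.9386651991 276.6631119035385 206.87887261286673
[346.04644056 174.80060553]
[-0.37029751  0.40622995  0.83537835]
```

```bash
python3 - <<'E'
from h import *
N=np.array([.559,.0608,.04])
R=down(78.9); tx,ty=R[:,0],R[:,1]
for k in (-.09,0): 
    p=N-.067*tx+k*ty; p[2]=.15; goal(p,R,k)
E
```

```text
-0.09 shift [-65.3   5.8 175.6] rot [ 0.0001  0.0007 -0.0047] | at [0.465  0.0777 0.3255] [1.7999e+02 4.0000e-02 7.8630e+01]
0 shift [-64.9  95.8 175.6] rot [ 0.0001  0.0007 -0.0047] | at [0.465  0.0777 0.3255] [1.7999e+02 4.0000e-02 7.8630e+01]
```

Request:
{"api": "drive_tool", "payload": {
  "moves": [
    {"x":-40,"y":5,"z":40,"rx":0,"ry":0,"rz":0,"fingers":-0.2},
    {"x":-65,"y":5,"z":90,"rx":0,"ry":0,"rz":0,"fingers":-0.2},
    {"x":-65,"y":5,"z":140,"rx":0,"ry":0,"rz":0,"fingers":-0.2},
    {"x":-65,"y":5,"z":170,"rx":0,"ry":0,"rz":0,"fingers":-0.2},
    {"x":-65,"y":5,"z":175,"rx":0,"ry":0,"rz":0,"fingers":-0.2},
    {"x":-65,"y":5,"z":175,"rx":0,"ry":0,"rz":0,"fingers":-0.2},
    {"x":-65,"y":5,"z":175,"rx":0,"ry":0,"rz":0,"fingers":-0.2}
  ]
}}

```text
time_s: 8.72
tool_pos: [0.4576, 0.0136, 0.1521]
tool_rot: [179.9, -0.1, 78.7]
force: [-0.7, 0.1, 0.2]
grip_width: 0.052
grasp_force: 0.0
```

```bash
python3 - <<'E'
from h import *
from cell import vision
c=vision.read_camera("wrist"); np.savez("wA.npz",**c); print(proj(c,np.array([.559,.0608,.04])))
E
```

```text
[388.57397691 126.80389901]
```

Request:
{"api": "drive_tool", "payload": {
  "moves": [
    {"x":0,"y":40,"z":0,"rx":0,"ry":0,"rz":0,"fingers":-0.2},
    {"x":0,"y":80,"z":0,"rx":0,"ry":0,"rz":0,"fingers":-0.2},
    {"x":0,"y":90,"z":0,"rx":0,"ry":0,"rz":0,"fingers":-0.2},
    {"x":0,"y":90,"z":0,"rx":0,"ry":0,"rz":0,"fingers":-0.2},
    {"x":0,"y":90,"z":0,"rx":0,"ry":0,"rz":0,"fingers":-0.2},
    {"x":0,"y":90,"z":0,"rx":0,"ry":0,"rz":0,"fingers":-0.2}
  ]
}}

```text
time_s: 9.52
tool_pos: [0.5439, -0.0038, 0.1508]
tool_rot: [-180.0, -0.1, 78.7]
force: [-0.8, 0.7, 0.2]
grip_width: 0.0521
grasp_force: 0.0
```

```bash
python3 - <<'E'
from h import *
from cell import vision
c=vision.read_camera("wrist"); np.savez("wB.npz",**c)
ims=[];N=np.array([.559,.0608,.04])
for n in ("wA","wB"):
    c=load(n); u,v=proj(c,N).astype(int); u0,v0=u-50,v-55; print(n,u0,v0)
    ims.append(cv2.resize(c["image"][v0:v0+100,u0:u0+100],(400,400),interpolation=cv2.INTER_CUBIC))
cv2.imwrite("pics/nip.png",np.hstack(ims)[:,:,::-1])
E
```

```text
wA 338 71
wB 227 71
```

View pics/nip.png

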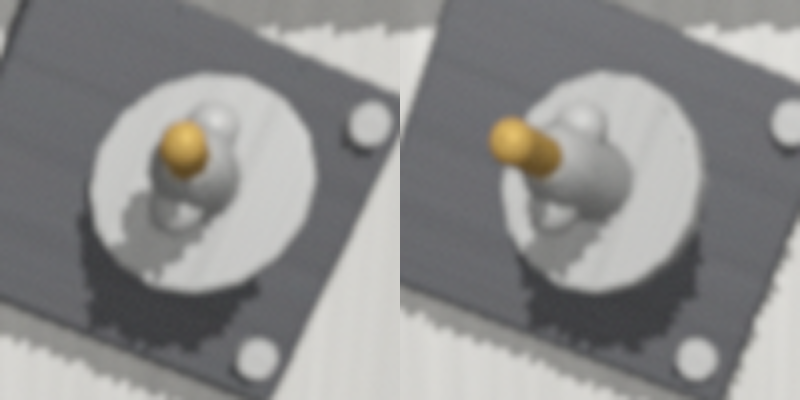

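The crop shows the collar disc with centre at about (203,183) in view A and (603,182) in view B. The pin tip is at (185,143) in A and (510,140) in B.

```bash
python3 - <<'E'
from h import *
rc=[];rp=[]
off={"wA":(338,71),"wB":(227,71)}; tip={"wA":(185,143),"wB":(510-400,140)}
for n in ("wA","wB"):
    c=load(n); u0,v0=off[n]; im=cv2.resize(c["image"][v0:v0+100,u0:u0+100],(400,400),interpolation=cv2.INTER_CUBIC)
    h=cv2.cvtColor(im,cv2.COLOR_RGB2HSV); m=((h[...,2]>150)&(h[...,1]<60)).astype(np.uint8)
    m=cv2.morphologyEx(m,cv2.MORPH_OPEN,np.ones((7,7)))
    _,l=cv2.connectedComponents(m); k=l[200,280]; cs,_=cv2.findContours((l==k).astype(np.uint8),0,1)
    hull=cv2.convexHull(max(cs,key=len)); e=cv2.fitEllipse(hull); print(n,e,cv2.boundingRect(hull))
    f=lambda p:((p[0]+.5)/4-.5+u0,(p[1]+.5)/4-.5+v0)
    rc.append(ray(c,*f(e[0]))); rp.append(ray(c,*f(tip[n])))
N,e1=tri(rc); P,e2=tri(rp); print("N",N,e1,"tip",P,e2)
v=P-N; print(np.linalg.norm(v),v/np.linalg.norm(v),"tilt",np.degrees(np.arccos(v[2]/np.linalg.norm(v))),"az",np.degrees(np.arctan2(v[1],v[0])))
E
```

```text
wA ((203.15878295898438, 181.07443237304688), (209.00404357910156, 231.40985107421875), 56.144290924072266) (91, 74, 225, 216)
wB ((201.6913299560547, 179.91441345214844), (195.26710510253906, 219.9702911376953), 19.584064483642578) (126, 71, 176, 219)
N [0.56022138 0.06904615 0.03879579] [np.float64(7.800463932766047e-06), np.float64(7.800463932764445e-06)] tip [0.54607684 0.07728372 0.0744832 ] [np.float64(9.97172106280744e-05), np.float64(9.971721062815283e-05)]
0.03926215767061182 [-0.36025907  0.20980929  0.90895185] tilt 24.639095559144017 az 149.78414245484964
```

```bash
python3 - <<'E'
from h import *
from cell import sensors
print(sensors.get_obs()["qpos"].round(1))
R=down(60); tx=R[:,0]
p=np.array([.499,-.370,0])-.067*tx; p[2]=.20; goal(p,R); print(p)
E
```

```text
[-35.3   9.6  36.3 105.4  -6.2  67.   -8.2]
 shift [-431.3    5.8  -49.6] rot [-2.000e-04 -1.000e-03  3.271e-01] | at [ 0.544  -0.0038  0.1508] [-1.800e+02 -6.000e-02  7.874e+01]
[ 0.4655    -0.4280237  0.2      ]
```

Request:
{"api": "drive_tool", "payload": {
  "moves": [
    {"x":0,"y":0,"z":-50,"rx":0,"ry":0,"rz":0,"fingers":-0.2},
    {"x":-40,"y":0,"z":-75,"rx":0,"ry":0,"rz":0.04,"fingers":-0.2},
    {"x":-90,"y":0,"z":-80,"rx":0,"ry":0,"rz":0.08,"fingers":-0.2},
    {"x":-140,"y":0,"z":-80,"rx":0,"ry":0,"rz":0.12,"fingers":-0.2},
    {"x":-190,"y":0,"z":-80,"rx":0,"ry":0,"rz":0.16,"fingers":-0.2},
    {"x":-240,"y":0,"z":-80,"rx":0,"ry":0,"rz":0.2,"fingers":-0.2},
    {"x":-290,"y":2,"z":-80,"rx":0,"ry":0,"rz":0.24,"fingers":-0.2},
    {"x":-340,"y":4,"z":-80,"rx":0,"ry":0,"rz":0.28,"fingers":-0.2},
    {"x":-390,"y":6,"z":-70,"rx":0,"ry":0,"rz":0.32,"fingers":-0.2},
    {"x":-430,"y":6,"z":-55,"rx":0,"ry":0,"rz":0.327,"fingers":-0.2},
    {"x":-431,"y":6,"z":-50,"rx":0,"ry":0,"rz":0.327,"fingers":-0.2},
    {"x":-431,"y":6,"z":-50,"rx":0,"ry":0,"rz":0.327,"fingers":-0.2},
    {"x":-431,"y":6,"z":-50,"rx":0,"ry":0,"rz":0.327,"fingers":-0.2},
    {"x":-431,"y":6,"z":-50,"rx":0,"ry":0,"rz":0.327,"fingers":-0.2}
  ]
}}

```text
time_s: 11.32
tool_pos: [0.4673, -0.4268, 0.2011]
tool_rot: [179.9, -0.1, 60.1]
force: [0.2, -0.1, -0.5]
grip_width: 0.0521
grasp_force: 0.0
```

```bash
python3 - <<'E'
from h import *
from cell import vision,sensors
c=vision.read_camera("wrist"); np.savez("wC.npz",**c)
print(sensors.get_obs()["qpos"].round(1))
h=cv2.cvtColor(c["image"],cv2.COLOR_RGB2HSV); m=cv2.inRange(h,(8,110,60),(28,255,255)); m[235:]=0
n,l,st,ce=cv2.connectedComponentsWithStats(m); print(st[1:],ce[1:], proj(c,np.array([.499,-.370,.11])))
k=1+np.argmax(st[1:,4]); X=onz(c,*ce[k],.104); print(X, "foot of ray at .07",onz(c,*ce[k],.07))
cv2.imwrite("pics/wC.png",c["image"][:,:,::-1])
X[2]=.070; goal(X,down(60),"grasp")
E
```

```text
[ -0.2  23.2  52.5  89.7 -18.8  76.3  24.5]
[[ 516    0   44  180 5730]
 [ 530  109    1    2    2]
 [ 540  109    1    1    1]
 [ 526  111    2    1    2]
 [ 532  111    2    2    4]
 [ 261  113   29   30  697]
 [ 539  113    3    1    3]
 [ 518  114    1    2    2]
 [ 519  156    1    1    1]
 [ 554  162    1    1    1]] [[538.38516579  86.55951134]
 [530.         109.5       ]
 [540.         109.        ]
 [526.5        111.        ]
 [532.5        111.5       ]
 [275.24533716 127.75753228]
 [540.         113.        ]
 [518.         114.5       ]
 [519.         156.        ]
 [554.         162.        ]] [274.07268154 128.92814874]
[ 0.67994035 -0.43944714  0.104     ] foot of ray at .07 [ 0.70418259 -0.44904436  0.07      ]
grasp shift [ 95.3 190.6 131.4] rot [ 0.001  -0.0008  0.0016] | at [ 0.4671 -0.427   0.2011] [ 1.7995e+02 -5.0000e-02  6.0090e+01]
```

View pics/wC.png

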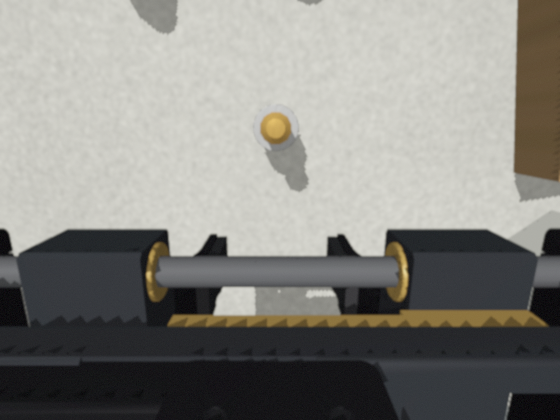

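The picture shows the coupler's brass dome at (275,128), within 1 px of the prediction. The biggest orange blob, on the right, is the wooden block.

```bash
python3 - <<'E'
from h import *
c=load("wC"); X=onz(c,275.2,127.8,.106); print(X); X[2]=.070; goal(X,down(60.1),"grasp")
E
```

```text
[ 0.50008901 -0.36973259  0.106     ]
grasp shift [ 6.600e+01 -1.000e-01  1.311e+02] rot [ 0.001  -0.0008 -0.0002] | at [ 0.4671 -0.427   0.2011] [ 1.7995e+02 -5.0000e-02  6.0090e+01]
```

Request:
{"api": "drive_tool", "payload": {
  "moves": [
    {"x":40,"y":0,"z":0,"rx":0,"ry":0,"rz":0,"fingers":-0.2},
    {"x":66,"y":0,"z":10,"rx":0,"ry":0,"rz":0,"fingers":-0.2},
    {"x":66,"y":0,"z":40,"rx":0,"ry":0,"rz":0,"fingers":-0.2},
    {"x":66,"y":0,"z":80,"rx":0,"ry":0,"rz":0,"fingers":-0.2},
    {"x":66,"y":0,"z":115,"rx":0,"ry":0,"rz":0,"fingers":-0.2},
    {"x":66,"y":0,"z":130,"rx":0,"ry":0,"rz":0,"fingers":-0.2},
    {"x":66,"y":0,"z":131,"rx":0,"ry":0,"rz":0,"fingers":-0.2},
    {"x":66,"y":0,"z":131,"rx":0,"ry":0,"rz":0,"fingers":-0.2},
    {"x":66,"y":0,"z":131,"rx":0,"ry":0,"rz":0,"fingers":-0.2}
  ],
  "force": 50
}}

```text
time_s: 12.5
tool_pos: [0.5, -0.3715, 0.071]
tool_rot: [179.9, -0.0, 60.0]
force: [0.3, -0.2, 0.2]
grip_width: 0.0521
grasp_force: 0.0
```

Request:
{"api": "drive_tool", "payload": {
  "moves": [
    {"x":1.5,"y":0,"z":2,"rx":0,"ry":0,"rz":0,"fingers":-0.2},
    {"x":1.5,"y":0,"z":2,"rx":0,"ry":0,"rz":0,"fingers":-0.2},
    {"x":1.5,"y":0,"z":2,"rx":0,"ry":0,"rz":0,"fingers":1},
    {"x":1.5,"y":0,"z":2,"rx":0,"ry":0,"rz":0,"fingers":1},
    {"x":1.5,"y":0,"z":2,"rx":0,"ry":0,"rz":0,"fingers":1},
    {"x":1.5,"y":0,"z":2,"rx":0,"ry":0,"rz":0,"fingers":1},
    {"x":1.5,"y":0,"z":2,"rx":0,"ry":0,"rz":0,"fingers":1}
  ],
  "force": 50
}}

```text
time_s: 13.38
tool_pos: [0.5011, -0.3706, 0.0688]
tool_rot: [179.8, 0.0, 60.0]
force: [1.5, -1.8, 5.1]
grip_width: 0.023
grasp_force: 50.0
```

```bash
cat >> h.py <<'E'
N=np.array([.5602,.0688,.040]); az,ti=np.radians(150),np.radians(25)
n=np.array([np.sin(ti)*np.cos(az),np.sin(ti)*np.sin(az),np.cos(ti)])
def rn(yaw):
    """tool z=-n, tool x near heading yaw"""
    z=-n; a=np.radians(yaw); x=np.array([np.cos(a),np.sin(a),0]); x-=x@z*z; x/=np.linalg.norm(x); return np.column_stack([x,np.cross(z,x),z])
E
python3 - <<'E'
from h import *
from cell import sensors
o=sensors.get_obs(); print(o["grip_width"],o["grasp_force"],o["tool_pos"],o["force"],n)
for y in (60,79): 
  print(y,Ro.from_matrix(rn(y)).as_euler("xyz",degrees=True))
goal(N+n*.15+[0,0,.04],rn(79),"pre")
E
```

```text
0.023011082668597586 50.0000837980042 [ 0.50109722 -0.37063417  0.06876067] [ 1.53080553 -1.77045976  5.14222684] [-0.36599815  0.21130913  0.90630779]
60 [155.   0.  60.]
79 [156.0044231    7.23257267  75.79241868]
pre shift [ 410.  -231.6 -148.1] rot [-0.4296 -0.0651 -0.2981] | at [ 0.5011 -0.3706  0.0688] [1.798e+02 2.000e-02 5.998e+01]
```

```bash
python3 - <<'E'
from h import *
goal(N+n*(.0688+.05)+[0,0,.07],rn(60),"pre")
E
```

```text
pre shift [ 410.  -218.4 -149.8] rot [-4.329e-01  4.000e-04 -3.000e-04] | at [ 0.5011 -0.3706  0.0688] [1.798e+02 2.000e-02 5.998e+01]
```

Request:
{"api": "drive_tool", "payload": {
  "moves": [
    {"x":0,"y":0,"z":-15,"rx":0,"ry":0,"rz":0,"fingers":1},
    {"x":0,"y":0,"z":-50,"rx":0,"ry":0,"rz":0,"fingers":1},
    {"x":0,"y":0,"z":-95,"rx":0,"ry":0,"rz":0,"fingers":1},
    {"x":0,"y":0,"z":-140,"rx":0,"ry":0,"rz":0,"fingers":1},
    {"x":30,"y":-16,"z":-170,"rx":0,"ry":0,"rz":0,"fingers":1},
    {"x":70,"y":-38,"z":-180,"rx":0,"ry":0,"rz":0,"fingers":1},
    {"x":110,"y":-60,"z":-180,"rx":-0.05,"ry":0,"rz":0,"fingers":1},
    {"x":150,"y":-80,"z":-180,"rx":-0.1,"ry":0,"rz":0,"fingers":1},
    {"x":190,"y":-100,"z":-180,"rx":-0.15,"ry":0,"rz":0,"fingers":1},
    {"x":230,"y":-122,"z":-180,"rx":-0.2,"ry":0,"rz":0,"fingers":1},
    {"x":270,"y":-144,"z":-175,"rx":-0.25,"ry":0,"rz":0,"fingers":1},
    {"x":310,"y":-165,"z":-170,"rx":-0.3,"ry":0,"rz":0,"fingers":1},
    {"x":350,"y":-186,"z":-165,"rx":-0.36,"ry":0,"rz":0,"fingers":1},
    {"x":390,"y":-208,"z":-155,"rx":-0.42,"ry":0,"rz":0,"fingers":1},
    {"x":410,"y":-218,"z":-150,"rx":-0.433,"ry":0,"rz":0,"fingers":1},
    {"x":410,"y":-218,"z":-150,"rx":-0.433,"ry":0,"rz":0,"fingers":1},
    {"x":410,"y":-218,"z":-150,"rx":-0.433,"ry":0,"rz":0,"fingers":1},
    {"x":410,"y":-218,"z":-150,"rx":-0.433,"ry":0,"rz":0,"fingers":1}
  ]
}}

```text
time_s: 15.62
tool_pos: [0.5165, 0.0928, 0.2179]
tool_rot: [155.2, -0.0, 59.8]
force: [1.1, -0.6, -2.7]
grip_width: 0.0231
grasp_force: 50.0
```

```bash
python3 - <<'E'
from h import *
from cell import sensors
o=sensors.get_obs(); print(o["qpos"].round(1),o["grip_width"],o["force"])
goal(N+n*(.0688+.050),rn(60),"50 above seat")
E
```

```text
[-45.6  -9.1  16.8 117.6  27.4  60.6 -70.4] 0.02306655754419323 [ 1.07578507 -0.64878579 -2.73198144]
50 above seat shift [  1.1 -29.8  63.6] rot [-0.0035  0.0011 -0.0032] | at [0.5165 0.0928 0.2179] [ 1.552e+02 -2.000e-02  5.981e+01]
```

Request:
{"api": "drive_tool", "payload": {
  "moves": [
    {"x":1,"y":-10,"z":20,"rx":-0.0035,"ry":0,"rz":-0.003,"fingers":1},
    {"x":1,"y":-20,"z":42,"rx":-0.0035,"ry":0,"rz":-0.003,"fingers":1},
    {"x":1,"y":-27,"z":58,"rx":-0.0035,"ry":0,"rz":-0.003,"fingers":1},
    {"x":1,"y":-29.8,"z":63.5,"rx":-0.0035,"ry":0,"rz":-0.003,"fingers":1},
    {"x":1,"y":-29.8,"z":63.5,"rx":-0.0035,"ry":0,"rz":-0.003,"fingers":1},
    {"x":1,"y":-29.8,"z":63.5,"rx":-0.0035,"ry":0,"rz":-0.003,"fingers":1},
    {"x":1,"y":-29.8,"z":63.5,"rx":-0.0035,"ry":0,"rz":-0.003,"fingers":1}
  ]
}}

```text
time_s: 16.5
tool_pos: [0.5169, 0.0958, 0.1483]
tool_rot: [155.0, -0.0, 60.1]
force: [0.4, 0.4, -1.7]
grip_width: 0.0227
grasp_force: 50.0
```

```bash
python3 - <<'E'
from h import *
from cell import sensors,vision
o=sensors.get_obs(); print(o["qpos"].round(1),o["force"])
goal(N+n*(.0688+.045),rn(60),"45 above seat")
cs=[vision.read_camera(k) for k in ("scene","side","wrist")]
for k,c in zip(("sceneD","sideD","wristD"),cs): np.savez(k+".npz",**c)
T=Ro.from_euler("xyz",o["tool_rot"],degrees=True).as_matrix(); M=o["tool_pos"]+.0688*T[:,2]
for c in cs: print(proj(c,N),proj(c,N+.04*n),proj(c,M))
a=cv2.resize(cs[2]["image"],(400,300)); b=cs[1]["image"]; b=cv2.resize(b[155:230,220:320],(400,300),interpolation=cv2.INTER_CUBIC)
cv2.imwrite("pics/d.png",np.hstack([a,b])[:,:,::-1])
E
```

```text
[-45.3  -4.9  17.  122.6  29.1  51.9 -74.2] [ 0.40125996  0.40289803 -1.65066515]
45 above seat shift [-1.7  0.4  5.8] rot [ 0.0008 -0.001   0.002 ] | at [0.5169 0.0958 0.1483] [154.95  -0.    60.13]
[305.41164619 221.32116725] [310.14003079 209.67509845] [312.0491855  206.76801398]
[261.78508611 213.23773704] [254.53965363 201.256954  ] [252.48197167 197.45647901]
[276.68906138 208.35585023] [276.77516862 221.59594643] [276.25895626 223.55180012]
```

View pics/d.png

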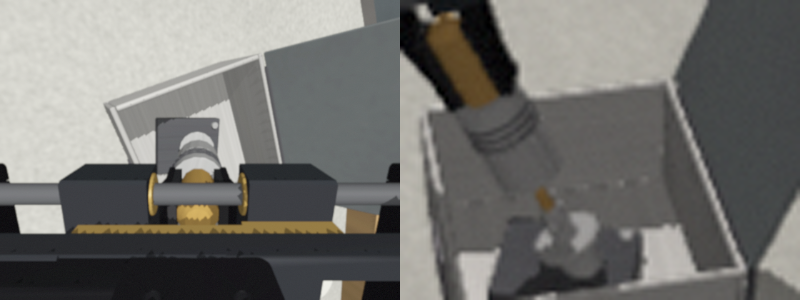

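The pictures show the coupler mouth just above the brass pin (about (535,185) in the right half), with the axes in line. I'll go down along the axis.

Request:
{"api": "drive_tool", "payload": {
  "moves": [
    {"x":-1.7,"y":0.4,"z":5,"rx":0,"ry":0,"rz":0,"fingers":1},
    {"x":-1.7,"y":0.4,"z":10,"rx":0,"ry":0,"rz":0,"fingers":1},
    {"x":-1.7,"y":0.4,"z":15,"rx":0,"ry":0,"rz":0,"fingers":1},
    {"x":-1.7,"y":0.4,"z":20,"rx":0,"ry":0,"rz":0,"fingers":1},
    {"x":-1.7,"y":0.4,"z":25,"rx":0,"ry":0,"rz":0,"fingers":1},
    {"x":-1.7,"y":0.4,"z":29,"rx":0,"ry":0,"rz":0,"fingers":1},
    {"x":-1.7,"y":0.4,"z":29,"rx":0,"ry":0,"rz":0,"fingers":1}
  ]
}}

```text
time_s: 17.52
tool_pos: [0.5264, 0.0875, 0.1209]
tool_rot: [155.0, 0.1, 60.1]
force: [0.6, 0.0, -2.9]
grip_width: 0.0234
grasp_force: 50.0
```

```bash
cat >> h.py <<'E'
def rep():
    from cell import sensors
    o=sensors.get_obs(); T=Ro.from_euler("xyz",o["tool_rot"],degrees=True)
    print("force tool",T.inv().apply(o["force"]).round(1),"tau",T.inv().apply(o["wrist_torque"]).round(2),"mouth rel N: along %.1f"%(1000*((o["tool_pos"]+.0688*T.as_matrix()[:,2]-N)@n)),o["qpos"].round(1))
E
python3 - <<'E'
from h import *
rep(); goal(N+n*(.0688),rn(60),"home")
E
```

```text
force tool [ 0.3 -0.8  2.8] tau [ 0.66 -0.13 -0.02] mouth rel N: along 20.9 [-44.4  -2.   18.1 123.5  29.3  47.7 -74. ]
home shift [ 0.7  0.8 20.9] rot [-0.0001  0.0008  0.0026] | at [0.5264 0.0875 0.1209] [1.5501e+02 1.1000e-01 6.0120e+01]
```

Request:
{"api": "drive_tool", "payload": {
  "moves": [
    {"x":0.7,"y":0.8,"z":3,"rx":0,"ry":0,"rz":0,"fingers":1},
    {"x":0.7,"y":0.8,"z":6,"rx":0,"ry":0,"rz":0,"fingers":1},
    {"x":0.7,"y":0.8,"z":9,"rx":0,"ry":0,"rz":0,"fingers":1},
    {"x":0.7,"y":0.8,"z":11,"rx":0,"ry":0,"rz":0,"fingers":1},
    {"x":0.7,"y":0.8,"z":11,"rx":0,"ry":0,"rz":0,"fingers":1}
  ]
}}

```text
time_s: 18.15
tool_pos: [0.5311, 0.0857, 0.1112]
tool_rot: [155.0, 0.1, 60.1]
force: [-2.2, -0.1, -1.7]
grip_width: 0.0232
grasp_force: 50.0
```

```bash
python3 - <<'E'
from h import *
rep(); goal(N+n*(.0688),rn(60),"home")
E
```

```text
force tool [-1.2 -2.4  0.7] tau [ 1.6  -0.34 -0.01] mouth rel N: along 9.9 [-44.1  -0.7  18.5 123.6  29.2  46.2 -73.9]
home shift [-0.1  0.5  9.9] rot [-0.0006  0.0006  0.0028] | at [0.5311 0.0857 0.1112] [1.5504e+02 1.0000e-01 6.0130e+01]
```

Request:
{"api": "drive_tool", "payload": {
  "moves": [
    {"x":0,"y":0.3,"z":3,"rx":0,"ry":0,"rz":0,"fingers":1},
    {"x":0,"y":0.3,"z":6,"rx":0,"ry":0,"rz":0,"fingers":1},
    {"x":0,"y":0.3,"z":8,"rx":0,"ry":0,"rz":0,"fingers":1},
    {"x":0,"y":0.3,"z":10,"rx":0,"ry":0,"rz":0,"fingers":1},
    {"x":0,"y":0.3,"z":10,"rx":0,"ry":0,"rz":0,"fingers":1}
  ]
}}

```text
time_s: 18.77
tool_pos: [0.5359, 0.0838, 0.1036]
tool_rot: [155.0, 0.0, 60.1]
force: [-7.0, 1.2, 6.5]
grip_width: 0.0231
grasp_force: 50.0
```

```bash
python3 - <<'E'
from h import *
rep(); goal(N+n*(.0688),rn(60),"home")
E
```

```text
force tool [-2.4 -3.3 -8.7] tau [ 1.58 -0.78 -0.04] mouth rel N: along 0.9 [-43.8   0.4  18.9 123.7  29.2  44.8 -73.8]
home shift [-0.9 -1.   0.9] rot [ 0.0008 -0.0007  0.0024] | at [0.5359 0.0838 0.1036] [1.5495e+02 2.0000e-02 6.0140e+01]
```

Request:
{"api": "drive_tool", "payload": {
  "moves": [
    {"x":-0.5,"y":-0.5,"z":1,"rx":0,"ry":0,"rz":0,"fingers":1},
    {"x":-0.5,"y":-0.5,"z":2,"rx":0,"ry":0,"rz":0,"fingers":1},
    {"x":-0.5,"y":-0.5,"z":3,"rx":0,"ry":0,"rz":0,"fingers":1},
    {"x":-0.5,"y":-0.5,"z":3,"rx":0,"ry":0,"rz":0,"fingers":1},
    {"x":-0.5,"y":-0.5,"z":3,"rx":0,"ry":0,"rz":0,"fingers":1}
  ]
}}

```text
time_s: 19.4
tool_pos: [0.5367, 0.0848, 0.1032]
tool_rot: [154.9, -0.1, 60.2]
force: [-20.1, 5.1, 27.6]
grip_width: 0.0231
grasp_force: 50.3
```

```bash
python3 - <<'E'
from h import *
rep(); goal(N+n*(.0688),rn(60),"home")
E
```

```text
force tool [ -5.5  -6.4 -33.5] tau [ 2.43 -2.24 -0.07] mouth rel N: along 0.5 [-43.8   0.5  18.8 123.6  29.2  44.7 -73.8]
home shift [-2.1 -1.   0.5] rot [ 0.0015 -0.0026  0.0027] | at [0.5367 0.0848 0.1032] [ 1.5492e+02 -7.0000e-02  6.0200e+01]
```

Request:
{"api": "drive_tool", "payload": {
  "moves": [
    {"x":0,"y":0,"z":0,"rx":0,"ry":0,"rz":0,"fingers":1},
    {"x":0,"y":0,"z":0,"rx":0,"ry":0,"rz":0,"fingers":1},
    {"x":0,"y":0,"z":0,"rx":0,"ry":0,"rz":0,"fingers":1}
  ]
}}

```text
time_s: 19.77
tool_pos: [0.5367, 0.0848, 0.1032]
tool_rot: [154.9, -0.1, 60.2]
force: [-20.8, 4.9, 25.9]
grip_width: 0.023
grasp_force: 50.3
```

```bash
python3 - <<'E'
from h import *
from cell import vision
rep(); c=vision.read_camera("side"); s=vision.read_camera("scene")
b=cv2.resize(c["image"][130:250,190:310],(400,400),interpolation=cv2.INTER_CUBIC); a=cv2.resize(s["image"][130:250,250:370],(400,400),interpolation=cv2.INTER_CUBIC)
cv2.imwrite("pics/e.png",np.hstack([b,a])[:,:,::-1])
E
```

```text
force tool [ -6.   -7.5 -32.1] tau [ 2.37 -2.23 -0.08] mouth rel N: along 0.5 [-43.8   0.5  18.8 123.6  29.2  44.7 -73.8]
```

View pics/e.png

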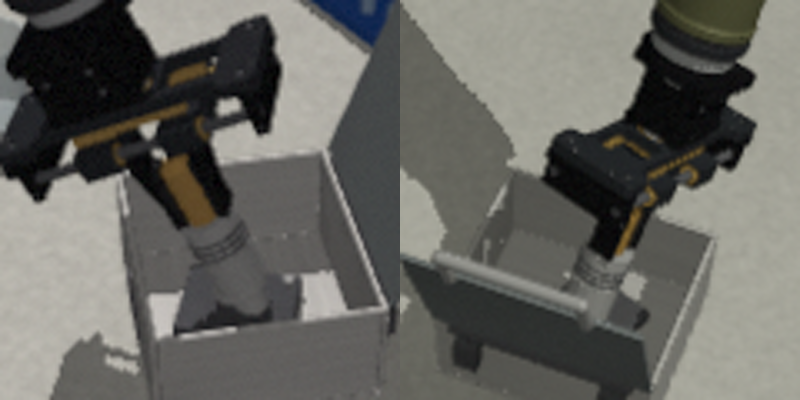

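The coupler is seated on the collar (about (245,300) in the left half), the lid is back on its stop, and the push and grip are steady. I'm handing in.

```bash
python3 -c "
from cell import workorder; print(workorder.sign_off())"
```

```text
the job is handed in; nothing more can be done
None
```

I handed the job in with the lid back on its stop and the coupler gripped at 50 N and pressed onto the nipple's collar with about 32 N; no verdict came back.

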